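Index the specimen table to the turtle shell plate

TASK

Turn the round index table on the bench by one position only, in whichever direction brings the dish with the brown turtle shell plate to the red pointer, and leave the table settled in that detent with nothing touching it. The shell plate and the blue and white agate chip must stay lying in their dishes, and the gripper must not touch them.

Things in the scene. Friction and masses are not known exactly. Their poses are not given: they have to be found in the camera images.
- index_base: Fixed grey base. Origin: on the table's vertical turning axis at bench height, z up; x points to the red pointer, a block on the base 142 to 172 mm from the axis, top 62 mm high. On it turns a plain grey metal deck 270 mm across, top 60 mm high, with six black upright push pegs 16 mm thick, tops 105 mm high, 115 mm from the axis, at 30, 90, 150, 210, 270, 330 degrees from x plus the joint angle.
- index_table (a joint): Turn of the deck, rad, counterclockwise from above positive; 0 at the start with an empty dish at the pointer. Detents every 60 degrees (1.047 rad): past the crest halfway it is pulled on into the next and stays. Needs 5 to 8 N sideways at a peg; damped, hardly coasts if pushed below 0.1 m/s. End stops at 149 degrees either way.
- shell_plate: Brown six-sided turtle shell plate, 45 mm across, 10 mm thick, loose in one of the six white dishes on the deck, the one next to the pointer's dish on either side (60 degrees round). Dishes: 58 mm across, 85 mm from the axis, midway between the pegs, floor 62 and rim 69 mm above the bench. Origin: centre of its underside, z up.
- agate_chip: Polished round agate chip with blue and white rings, 36 mm across, 10 mm thick, loose in the dish on the other side of the pointer from the shell plate. Origin: centre of its underside, z up.
There are look-alikes about, which are no part of the job. Leave any green look-alike of the agate_chip alone.

How it is judged:
By the outcome, as a careful person would: the job done as asked, in the order asked, and still so for the second after the job is handed in, with the robot touching nothing.
It also fails if it takes over 32 s, if anything falls off the work surface, if the arm or the gripper's body presses on something with over 40 N, if the wrist force passes 120 N, or if a joint passes its speed limit or range.

ROBOT

A 7-joint arm with a two-finger parallel gripper is mounted at the origin on the work surface. World frame = base frame: x ahead of the robot, y to its left, z up, the work surface at z = 0. Lengths are in m, angles in rad, forces in N, time in s.
With the tool pointing down it reaches from about 0.35 to 0.9 m from the base axis. Payload 8.1 kg.
Tool frame: the origin (TCP) lies midway between the tips of the shut fingers; the grasp point (between the pads) lies 19 mm behind it; y points along the fingers, x is the direction in which the jaws open and shut, and the axes are right-handed (so a half turn about y gives the same grasp; the last joint's range is limited). The gripper opens to 85 mm and grips with 20 to 120 N. Pads are 22 mm wide; open, the fingers measure 114 mm over their backs; the gripper's body (76 mm by 85 mm) begins 54 mm behind the grasp point. The pads swing forward as they close: fully open they stand 13 mm farther back than shut.
Start: joints at [-1.223, 0.434, 0.025, 1.573, -0.012, 1.134, -0.075], TCP at [0.272, 0.563, 0.197] pointing down, gripper open.
Joint ranges: [-2.62, 2.62], [-0.44, 2.09], [-1.27, 1.32], [0.08, 2.57], [-1.32, 4.46], [0.12, 2], [-2.74, 2.74]. Speed limits (rad/s): [2.22, 2.22, 3.01, 3.01, 3.14, 3.14, 3.14].

INTERFACE

Orientations are given as a unit quaternion [x, y, z, w].
In Python, from rig import arm, get_image, ticket, find_in, pinpoint gives the robot as it stands.
- The arm moves only by the tool send_rows, never from a script. Its argument "targets" is one flat list of numbers, 7 for each row, row after row: the shift along the tool's x, y, z in m, then the turn, a rotation vector about the tool's x, y, z in rad, then the closure, from -1 (fully open) to 1 (shut), so that 0 is half open. In form: [tx, ty, tz, rx, ry, rz, jaw, tx, ty, tz, rx, ry, rz, jaw, ...]. A call has 1 to 12 rows; each row is the pose to reach, as a shift and turn from the pose measured when the call began, along the tool's axes at that moment; what a row does not reach only later rows make up. A row lasts 1/8 s, in which the tool goes at most 62.5 mm and 10.7 degrees, less where a joint would pass 70% of its speed; a pose out of reach is approached as far as the arm can. A call with a gripper value outside its range is refused whole. The fingers move at their own pace and stop on an object; the grip force is fixed at half the most. Time passes only in rows, so rows that repeat a pose let the fingers close. It gives the time, the measured TCP pose, the force and the opening at its end, in the units of the state.
- arm.read_state(): the state, without advancing time (a new reading comes with each control period).
- get_image(name): name is "side" or "top"; returns a dict with "image" (400x640x3 uint8, blue, green, red), "z_map" (400x640 float32, m along the optical axis (not along the pixel's ray), 0 where there is no reading), "mtx" (3x3 intrinsics, pixels), "k1" (the pictures are not rectified: a ray, as slopes to the right and down, at radius r is drawn at 1 + k1 r^2 times it, then the intrinsics apply), "camera_from_world" (4x4, takes a point from world to camera coordinates). Camera axes: x right, y down, z forward; pixel columns grow to the right and rows downward; lengths in m; the calibration is good to about 2 mm. A picture is of the moment at which its call begins.
- ticket.sign_off(): hands the job in, once; it reports no verdict.
Trained networks look in a picture, given as the dict that the camera call returned (one of the last four; its "shot" number tells which), for a name from the list of things; names that differ only in an ending like _2 or _b are one class to them, and where a whole thing is asked for, a point or a joint stands for the part that bears it (a point fixed in the world has none). Each returns a list of dicts, best first, with "score" (0 to 1); they miss things now and then, are a little off and sometimes report something else, mostly with a low value. They report only what shows in the picture. A call takes as long as a camera call. They do not tell look-alikes from the thing itself.
- find_in(picture, thing): "at" ([column, row] in pixels, amid what is visible of it).
- pinpoint(picture, thing): "at" ([column, row] in pixels: a listed point, or the origin of a listed thing).
The state is a dict: "time_s": time; "joint_positions": joint angles; "joint_vel": joint speeds; "effort": joint torques, N m; "tcp_pos": TCP position; "eef_rot": TCP orientation; "wrist_force": force on the tool from outside, world axes, zero at the start; "torque": the same for the moment, N m; "opening": opening from 0.0 (shut) to 1.0 (fully open).
Only numpy, scipy, OpenCV 4.12 (cv2) and the standard library are available. Lean on these libraries where they do the work, as an engineer would, in place of code of your own. Each camera call takes 0.05 s, during which the arm holds its last target. There are 200 camera calls.

## Working session

There is one attempt and no reset: what is moved stays moved. The work goes in short steps, Python scripts to look and compute and a tool call to move; the robot and the scene stay as the last step left them, time stands still between calls to the robot, and variables do not carry over. Pictures are saved under pics/ and viewed, about 8 in all and at most 12, crops included, and the job is handed in when it is done.

Besides the shell and the picture viewer there is one more tool, called after "Call:" by a JSON object that holds its "name" and its "arguments", one argument or row to a line. send_rows: Moves the arm, as the interface text tells. Its arguments: {"type":"object","properties":{"targets":{"type":"array","items":{"type":"number"}}},"required":["targets"]}

```bash
mkdir -p pics; cat > h.py <<'E'
import numpy as np, cv2
from rig import arm, get_image, ticket, find_in, pinpoint
def world(p,at,z=None):
    u,v=at; K=p["mtx"]; x=(u-K[0,2])/K[0,0]; y=(v-K[1,2])/K[1,1]
    xy=cv2.undistortPoints(np.array([[[u,v]]],float),np.array(K,float),np.array([p["k1"],0,0,0,0],float))[0,0]
    T=np.linalg.inv(np.array(p["camera_from_world"])); d=T[:3,:3]@np.array([xy[0],xy[1],1]); o=T[:3,3]
    if z is None: s=p["z_map"][int(round(v)),int(round(u))]
    else: s=(z-o[2])/d[2]
    return o+s*d
E
python3 - <<'E'
from h import *
for n in("top","side"):
    p=get_image(n); cv2.imwrite(f"pics/{n}1.png",p["image"])
    for t,z in(("index_base",0),("index_table",.06),("shell_plate",.062),("agate_chip",.062)):
        for nm,f in(("find",find_in),("pin",pinpoint)):
            for r in f(p,t)[:3]: print(n,t,nm,np.round(r["at"]),round(r["score"],2),world(p,r["at"],z).round(3),world(p,r["at"]).round(3))
s=arm.read_state(); print(s["time_s"],s["tcp_pos"],s["eef_rot"],s["opening"])
from scipy.spatial.transform import Rotation as R
print(R.from_quat(s["eef_rot"]).as_matrix().round(3))
E
```

```text
top index_base find [368. 258.] 0.87 [ 0.537 -0.081  0.   ] [ 0.537 -0.07   0.068]
top index_base pin [363. 255.] 0.66 [ 0.542 -0.073  0.   ] [ 0.541 -0.063  0.066]
top index_table find [371. 259.] 0.73 [ 0.534 -0.077  0.06 ] [ 0.534 -0.075  0.072]Traceback (most recent call last):
  File "<stdin>", line 6, in <module>
ValueError: it knows: agate_chip, index_base, shell_plate
```

View pics/top1.png

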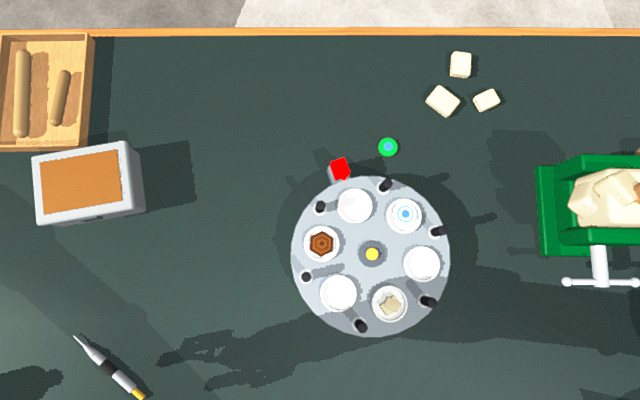

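Top view: the red pointer is at (340,168), the shell at (322,243), the agate at (405,214) and the hub near (372,254). The shell has to turn clockwise (negative) to reach the pointer. Next I'll fit the geometry.

```bash
python3 - <<'E'
from h import *
from scipy.spatial.transform import Rotation as R
p=get_image("top")
im=p["image"].astype(int); H,W=im.shape[:2]
# world map
g=np.indices((H,W)).reshape(2,-1)[::-1].T.astype(float)
xy=cv2.undistortPoints(g[:,None],np.array(p["mtx"],float),np.array([p["k1"],0,0,0,0],float))[:,0]
z=p["z_map"].reshape(-1); T=np.linalg.inv(p["camera_from_world"])
P=(np.c_[xy,np.ones(len(xy))]*z[:,None])@T[:3,:3].T+T[:3,3]; P=P.reshape(H,W,3)
print("cam",T[:3,3].round(3))
m=((P[...,2]>.095)&(P[...,2]<.115)&(im.max(2)<90)).astype(np.uint8); m[:, :280]=0;m[:,465:]=0;m[:170]=0;m[345:]=0
n,l,st,c=cv2.connectedComponentsWithStats(m)
pegs=[]
for i in range(1,n):
    if st[i,4]>8: q=P[l==i].mean(0); pegs.append(q[:2]); print("peg",c[i].round(),st[i,4],q.round(4))
pegs=np.array(pegs)
m=((im[...,2]>180)&(im[...,1]<60)&(im[...,0]<60)); m[:150]=0;m[200:]=0
q=np.median(P[m],0); print("pointer",q.round(4))
for r,cc in((243,322),(214,405),(254,372),(205,354)): print((cc,r),P[r,cc].round(4))
c0=pegs.mean(0); d=pegs-c0
print("centre",c0.round(4),np.linalg.norm(d,axis=1).round(4),"pegang",np.degrees(np.arctan2(d[:,1],d[:,0])).round(1),"pointer",np.degrees(np.arctan2(*(q[:2]-c0)[::-1])).round(1))
# obstacles high
p2=get_image("side"); cv2.imwrite("pics/side1.png",p2["image"])
for t in("index_base","shell_plate","agate_chip"):
    for r in pinpoint(p2,t)[:2]: print(t,np.round(r["at"]),round(r["score"],2),world(p2,r["at"],0 if t=="index_base" else .062).round(3))
s=arm.read_state(); print(s["time_s"],s["tcp_pos"],s["eef_rot"],s["opening"]);print(R.from_quat(s["eef_rot"]).as_matrix().round(3))
E
```

```text
cam [0.527 0.036 0.727]
peg [387. 183.] 71 [ 0.654  -0.1005  0.1033]
peg [320. 206.] 71 [0.6197 0.0085 0.1036]
peg [442. 230.] 79 [ 0.5772 -0.1841  0.1031]
peg [306. 276.] 55 [0.5098 0.0334 0.1044]
peg [431. 302.] 93 [ 0.466  -0.1588  0.1034]
peg [362. 327.] 81 [ 0.4324 -0.05    0.1036]
pointer [ 0.6907 -0.0294  0.0609]
(322, 243) [0.5624 0.0053 0.07  ]
(405, 214) [ 0.6074 -0.1346  0.0734]
(372, 254) [ 0.5425 -0.0765  0.0712]
(354, 205) [ 0.6262 -0.0513  0.0604]
centre [ 0.5432 -0.0752] [0.1136 0.1134 0.114  0.1137 0.1137 0.1136] pegang [ -12.8   47.6  -72.6  107.1 -132.7  167.2] pointer 17.2
index_base [271. 286.] 0.74 [ 0.544 -0.078  0.   ]
shell_plate [279. 214.] 0.67 [0.562 0.011 0.062]
agate_chip [414. 302.] 0.9 [ 0.726 -0.171  0.062]
agate_chip [322. 290.] 0.86 [ 0.613 -0.141  0.062]
0.45 [0.27229276 0.56251241 0.19693556] [ 0.59914987  0.37553724 -0.3756224  -0.59908182] 1.003787846660102
[[ 0.436 -0.    -0.9  ]
 [ 0.9   -0.     0.436]
 [-0.    -1.    -0.   ]]
```

View pics/side1.png

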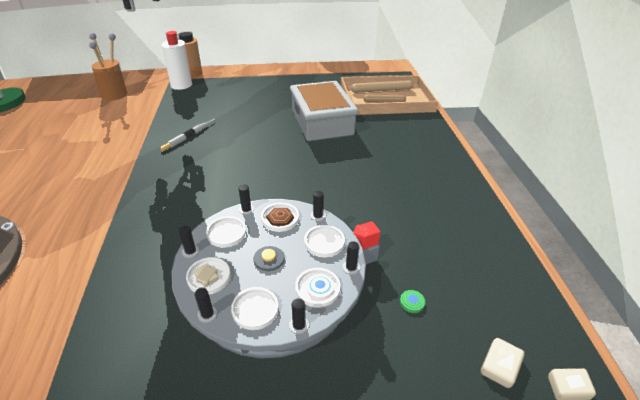

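Call:
{"name": "send_rows", "arguments": {
  "targets": [-0.02, 0, -0.021, 0, -0.04, 0, 1, -0.05, 0, -0.053, 0, -0.09, 0, 1, -0.085, 0, -0.091, 0, -0.16, 0, 1, -0.125, 0, -0.133, 0, -0.24, 0, 1, -0.165, 0, -0.176, 0, -0.31, 0, 1, -0.205, 0, -0.219, 0, -0.39, 0, 1, -0.245, 0, -0.262, 0, -0.46, 0, 1, -0.285, 0, -0.304, 0, -0.54, 0, 1, -0.325, 0, -0.347, 0, -0.61, 0, 1, -0.36, 0, -0.385, 0, -0.68, 0, 1, -0.385, 0, -0.411, 0, -0.73, 0, 1, -0.396, 0, -0.423, 0, -0.75, 0, 1]
}}

```text
time_s: 1.95
tcp_pos: [0.4811, 0.0192, 0.1972]
eef_rot: [-0.421, -0.568, 0.568, 0.42]
wrist_force: [0.4, 0.3, 0.1]
opening: 0.003
```

Call:
{"name": "send_rows", "arguments": {
  "targets": [0, 0.01, 0, 0, 0, 0, 1, 0, 0.03, 0, 0, 0, 0, 1, 0, 0.05, 0, 0, 0, 0, 1, 0, 0.07, 0, 0, 0, 0, 1, 0, 0.085, 0, 0, 0, 0, 1, 0, 0.1, 0, 0, 0, 0, 1, 0, 0.11, 0, 0, 0, 0, 1, 0, 0.116, 0, 0, 0, 0, 1, 0, 0.116, 0, 0, 0, 0, 1]
}}

```text
time_s: 3.08
tcp_pos: [0.4811, 0.0191, 0.081]
eef_rot: [-0.421, -0.568, 0.569, 0.42]
wrist_force: [-0.1, -0.7, 0.8]
opening: -0.0
```

```bash
python3 - <<'E'
from h import *
from scipy.spatial.transform import Rotation as R
a=get_image("top")["image"];b=get_image("side")["image"]
cv2.imwrite("pics/c2.png",np.hstack([a[130:380,220:520],b[130:380,120:420]]))
s=arm.read_state(); p=np.array(s["tcp_pos"]); M=R.from_quat(s["eef_rot"]).as_matrix()
print(s["time_s"],p.round(4),np.round(s["wrist_force"],1)); c=np.array([.5432,-.0752]); r0=p[:2]-c
a0=np.degrees(np.arctan2(*r0[::-1])); print(a0,np.hypot(*r0))
for da in range(0,64,3):
    t=np.radians(a0-da); q=np.r_[c+.114*np.array([np.cos(t),np.sin(t)]),.081]
    # heading: -z tool along CW tangent at peg angle (a-9.5)
    h=t-np.radians(9.5 if da>5 else 9.5+0); want=np.array([-np.sin(h),np.cos(h),0])
    ang=np.arctan2(*(want[:2])[::-1])-np.arctan2(M[1,2],M[0,2]); ang=(ang+np.pi)%(2*np.pi)-np.pi
    print(da,(M.T@(q-p)).round(3),"ry",round(-ang,3))
E
```

```text
3.175 [0.4815 0.0192 0.0816] [-0.1  0.4  0.4]
123.19182656488444 0.11275847558264282
0 [0.001 0.001 0.   ] ry -0.117
3 [ 0.003  0.001 -0.005] ry -0.064
6 [ 0.004  0.001 -0.011] ry -0.012
9 [ 0.005  0.001 -0.017] ry 0.04
12 [ 0.005  0.001 -0.023] ry 0.093
15 [ 0.006  0.001 -0.029] ry 0.145
18 [ 0.006  0.001 -0.035] ry 0.197
21 [ 0.005  0.001 -0.041] ry 0.25
24 [ 0.005  0.001 -0.047] ry 0.302
27 [ 0.004  0.001 -0.053] ry 0.355
30 [ 0.002  0.001 -0.059] ry 0.407
33 [ 0.001  0.001 -0.064] ry 0.459
36 [-0.001  0.001 -0.07 ] ry 0.512
39 [-0.003  0.001 -0.076] ry 0.564
42 [-0.006  0.001 -0.081] ry 0.616
45 [-0.008  0.001 -0.086] ry 0.669
48 [-0.011  0.001 -0.092] ry 0.721
51 [-0.015  0.001 -0.097] ry 0.773
54 [-0.018  0.001 -0.101] ry 0.826
57 [-0.022  0.001 -0.106] ry 0.878
60 [-0.026  0.001 -0.11 ] ry 0.931
63 [-0.03   0.001 -0.115] ry 0.983
```

View pics/c2.png

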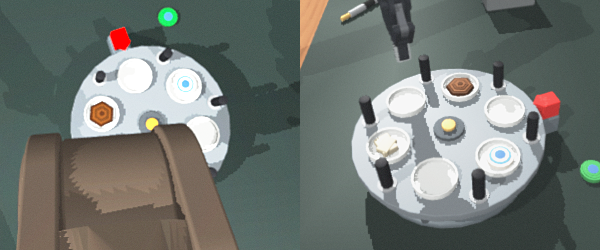

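The side view shows the shut fingers beyond the 107° peg, with the tip at about (223,188) full frame. I'll compare that with the projected TCP before pushing.

```bash
python3 - <<'E'
from h import *
p=get_image("side"); C=np.array(p["camera_from_world"]); s=arm.read_state()
def pr(w):
    return cv2.projectPoints(np.array([w],float),cv2.Rodrigues(C[:3,:3])[0],C[:3,3],np.array(p["mtx"],float),np.array([p["k1"],0,0,0,0],float))[0][0,0]
t=np.array(s["tcp_pos"]); im=cv2.resize(p["image"][120:260,140:320],None,fx=4,fy=4)
for w,c in((t,(0,255,0)),([.5098,.0334,.104],(0,0,255)),([.4324,-.05,.104],(255,0,0))):
    u=pr(w); print(u.round(1)); cv2.circle(im,tuple(int(v) for v in (u-[140,120])*4+2),5,c,-1)
cv2.imwrite("pics/c3.png",im); print(t)
for u,v in((221,185),(223,183),(225,180)): print(world(p,(u,v)).round(3))
E
```

```text
[225.8 204.7]
[243.1 186.5]
[184.4 227.3]
[0.48152212 0.01918353 0.08163812]
[0.482 0.004 0.132]
[0.486 0.003 0.136]
[0.489 0.006 0.139]
```

View pics/c3.png

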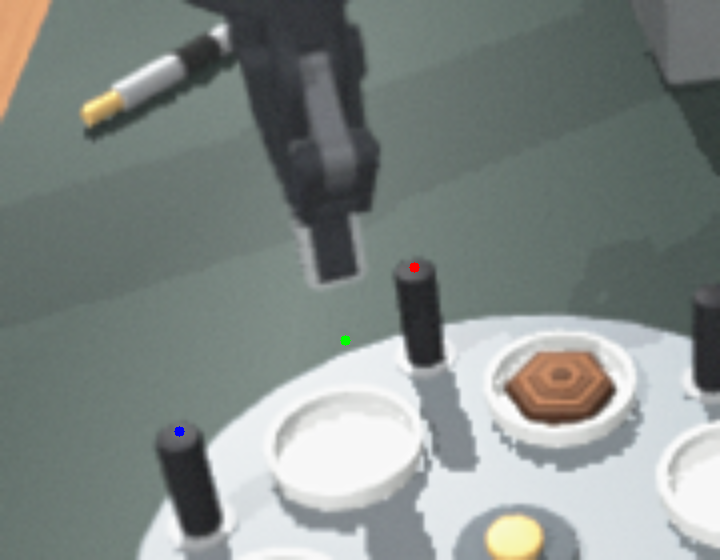

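```bash
python3 - <<'E'
from h import *
p=get_image("side"); s=arm.read_state(); t=np.array(s["tcp_pos"]); print(s["time_s"],t.round(4),s["opening"],np.round(s["joint_positions"],3))
for v in range(172,206,2):
    print(v,[tuple(world(p,(u,v)).round(3).tolist()) for u in (220,224,228)])
E
```

```text
3.275 [0.4815 0.0191 0.0817] 0.00026309217534355866 [-0.297  0.345  0.184  2.064 -0.092  0.738  1.812]
172 [(0.487, -0.013, 0.167), (0.492, -0.012, 0.165), (0.497, -0.008, 0.163)]
174 [(0.487, -0.013, 0.164), (0.489, 0.007, 0.149), (0.493, 0.014, 0.143)]
176 [(0.483, 0.006, 0.146), (0.488, 0.008, 0.144), (0.493, 0.014, 0.139)]
178 [(0.483, 0.004, 0.144), (0.488, 0.007, 0.141), (0.492, 0.013, 0.137)]
180 [(0.482, 0.004, 0.141), (0.487, 0.005, 0.139), (0.492, 0.015, 0.132)]
182 [(0.482, 0.003, 0.138), (0.487, 0.006, 0.135), (0.492, 0.008, 0.134)]
184 [(0.481, 0.003, 0.134), (0.486, 0.009, 0.129), (0.492, 0.007, 0.13)]
186 [(0.481, 0.004, 0.13), (0.486, 0.006, 0.128), (0.491, 0.007, 0.127)]
188 [(0.48, 0.002, 0.128), (0.485, 0.007, 0.124), (0.491, 0.008, 0.123)]
190 [(0.479, 0.006, 0.121), (0.484, 0.011, 0.117), (0.466, 0.16, -0.001)]
192 [(0.451, 0.156, -0.001), (0.459, 0.154, -0.0), (0.467, 0.152, 0.001)]
194 [(0.452, 0.149, -0.001), (0.459, 0.147, 0.0), (0.467, 0.146, 0.001)]
196 [(0.452, 0.141, 0.001), (0.46, 0.142, -0.0), (0.467, 0.14, 0.001)]
198 [(0.452, 0.137, -0.0), (0.46, 0.136, -0.0), (0.467, 0.136, -0.0)]
200 [(0.453, 0.131, 0.0), (0.461, 0.129, 0.001), (0.468, 0.13, -0.001)]
202 [(0.454, 0.122, 0.002), (0.461, 0.126, -0.001), (0.468, 0.125, -0.001)]
204 [(0.454, 0.119, 0.0), (0.461, 0.119, -0.0), (0.469, 0.118, -0.0)]
```

The depth puts the visible fingertip at z≈0.12, although the TCP reads 0.081. A gentle nudge past first contact will show which is right, because a tip at 0.12 would clear the peg.

Call:
{"name": "send_rows", "arguments": {
  "targets": [0.003, 0, -0.005, 0, -0.06, 0, 1, 0.004, 0, -0.011, 0, -0.01, 0, 1, 0.005, 0, -0.017, 0, 0.04, 0, 1, 0.005, 0, -0.02, 0, 0.06, 0, 1, 0.005, 0, -0.02, 0, 0.06, 0, 1]
}}

```text
time_s: 3.9
tcp_pos: [0.4993, 0.0298, 0.0818]
eef_rot: [0.438, 0.556, -0.555, -0.437]
wrist_force: [-0.4, 1.1, 0.0]
opening: 0.002
```

```bash
python3 - <<'E'
from h import *
p=get_image("side"); s=arm.read_state(); print(s["time_s"],np.round(s["tcp_pos"],4),np.round(s["wrist_force"],1))
cv2.imwrite("pics/c4.png",cv2.resize(p["image"][120:260,140:320],None,fx=4,fy=4))
for v in range(172,206,3):
    print(v,[tuple(world(p,(u,v)).round(3).tolist()) for u in (226,230,234,238)])
E
```

```text
3.95 [0.4991 0.0297 0.0817] [0.2 0.6 0.3]
172 [(0.489, 0.027, 0.137), (0.496, 0.013, 0.147), (0.501, 0.018, 0.143), (0.507, 0.016, 0.144)]
175 [(0.459, 0.207, 0.001), (0.495, 0.018, 0.138), (0.501, 0.014, 0.14), (0.507, 0.016, 0.139)]
178 [(0.46, 0.199, -0.001), (0.494, 0.021, 0.131), (0.501, 0.014, 0.135), (0.506, 0.017, 0.133)]
181 [(0.461, 0.188, 0.001), (0.493, 0.021, 0.125), (0.5, 0.013, 0.13), (0.506, 0.016, 0.128)]
184 [(0.461, 0.178, 0.001), (0.493, 0.019, 0.121), (0.499, 0.017, 0.122), (0.504, 0.023, 0.117)]
187 [(0.462, 0.17, -0.0), (0.469, 0.169, -0.0), (0.477, 0.167, 0.001), (0.485, 0.167, -0.0)]
190 [(0.462, 0.16, -0.0), (0.47, 0.161, -0.001), (0.478, 0.159, -0.0), (0.485, 0.158, -0.0)]
193 [(0.463, 0.15, 0.001), (0.47, 0.15, -0.0), (0.478, 0.15, -0.001), (0.486, 0.149, -0.0)]
196 [(0.463, 0.142, -0.0), (0.471, 0.141, -0.0), (0.478, 0.141, -0.001), (0.486, 0.139, 0.001)]
199 [(0.464, 0.131, 0.001), (0.472, 0.131, 0.0), (0.479, 0.132, -0.001), (0.487, 0.129, 0.001)]
202 [(0.464, 0.125, -0.001), (0.472, 0.123, 0.0), (0.479, 0.123, -0.001), (0.487, 0.121, 0.001)]
205 [(0.465, 0.116, -0.0), (0.473, 0.114, 0.0), (0.48, 0.115, -0.001), (0.497, 0.044, 0.059)]
```

View pics/c4.png

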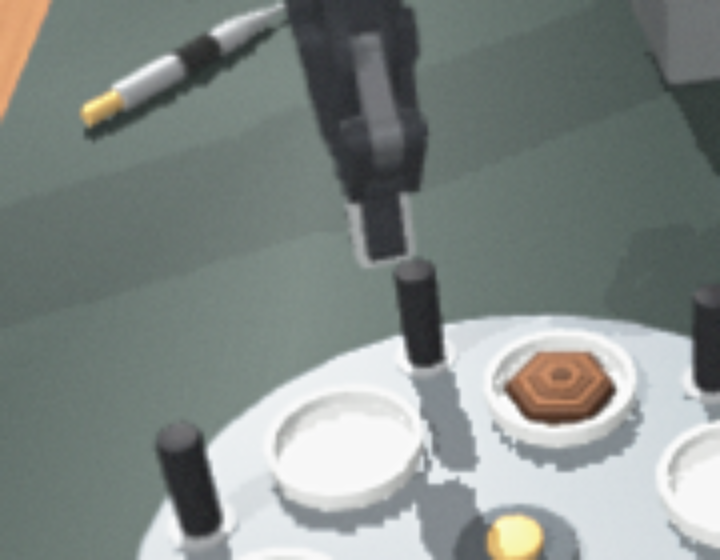

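The nudge met no force and the peg didn't move, so the real tip is about 36 mm higher than the reported TCP. I'll back off, go down 34 mm (tip at about 0.083) and then test contact.

Call:
{"name": "send_rows", "arguments": {
  "targets": [-0.002, 0, 0.01, 0, -0.05, 0, 1, -0.003, 0, 0.021, 0, -0.11, 0, 1, -0.003, 0, 0.021, 0, -0.11, 0, 1, -0.003, 0.01, 0.021, 0, -0.11, 0, 1, -0.003, 0.02, 0.021, 0, -0.11, 0, 1, -0.003, 0.028, 0.021, 0, -0.11, 0, 1, -0.003, 0.034, 0.021, 0, -0.11, 0, 1, -0.003, 0.034, 0.021, 0, -0.11, 0, 1]
}}

```text
time_s: 4.95
tcp_pos: [0.4791, 0.0218, 0.0471]
eef_rot: [-0.406, -0.579, 0.579, 0.406]
wrist_force: [0.4, -0.0, -0.4]
opening: -0.003
```

```bash
cat > st.py <<'E'
from h import *
from scipy.spatial.transform import Rotation as R
def plan(zoff=0):
    s=arm.read_state(); p=np.array(s["tcp_pos"]); M=R.from_quat(s["eef_rot"]).as_matrix()
    c=np.array([.5432,-.0752]); r0=p[:2]-c; a0=np.degrees(np.arctan2(*r0[::-1]))
    print(s["time_s"],p.round(4),np.round(s["wrist_force"],1),"ang",a0.round(1),"r",np.hypot(*r0).round(4))
    for a in np.arange(np.floor(a0),56,-3):
        t=np.radians(a); q=np.r_[c+.114*np.array([np.cos(t),np.sin(t)]),p[2]]
        h=t-np.radians(9.5); ang=np.arctan2(np.cos(h),-np.sin(h))-np.arctan2(M[1,2],M[0,2])
        print(a,(M.T@(q-p)).round(3),"ry",round(-((ang+np.pi)%(2*np.pi)-np.pi),3))
E
python3 - <<'E'
from st import *
p=get_image("side"); plan()
C=[world(p,(u,v)) for u in range(205,245) for v in range(165,215)]
C=np.array([w for w in C if np.hypot(w[0]-.4815,w[1]-.019)<.022]); print("min z of finger",np.sort(C[:,2])[:12].round(3))
cv2.imwrite("pics/c5.png",cv2.resize(p["image"][120:260,140:320],None,fx=4,fy=4))
E
```

```text
5.0 [0.4794 0.0218 0.0475] [-0.6  0.5  0.5] ang 123.3 r 0.1161
123.0 [-0.002  0.    -0.001] ry -0.063
120.0 [-0.001  0.    -0.007] ry -0.01
117.0 [ 0.     0.    -0.013] ry 0.042
114.0 [ 0.001  0.    -0.019] ry 0.094
111.0 [ 0.001  0.    -0.025] ry 0.147
108.0 [ 0.001  0.    -0.031] ry 0.199
105.0 [ 0.001  0.    -0.037] ry 0.252
102.0 [-0.     0.    -0.043] ry 0.304
99.0 [-0.001  0.    -0.049] ry 0.356
96.0 [-0.002  0.    -0.054] ry 0.409
93.0 [-0.004  0.    -0.06 ] ry 0.461
90.0 [-0.006  0.    -0.066] ry 0.513
87.0 [-0.008  0.    -0.071] ry 0.566
84.0 [-0.01   0.    -0.077] ry 0.618
81.0 [-0.013  0.    -0.082] ry 0.67
78.0 [-0.016  0.    -0.087] ry 0.723
75.0 [-0.019  0.    -0.092] ry 0.775
72.0 [-0.023  0.    -0.097] ry 0.827
69.0 [-0.027  0.    -0.102] ry 0.88
66.0 [-0.031  0.    -0.106] ry 0.932
63.0 [-0.035  0.    -0.11 ] ry 0.985
60.0 [-0.04   0.    -0.114] ry 1.037
57.0 [-0.044  0.    -0.118] ry 1.089
min z of finger [0.057 0.057 0.057 0.057 0.057 0.058 0.058 0.058 0.058 0.058 0.058 0.058]
```

View pics/c5.png

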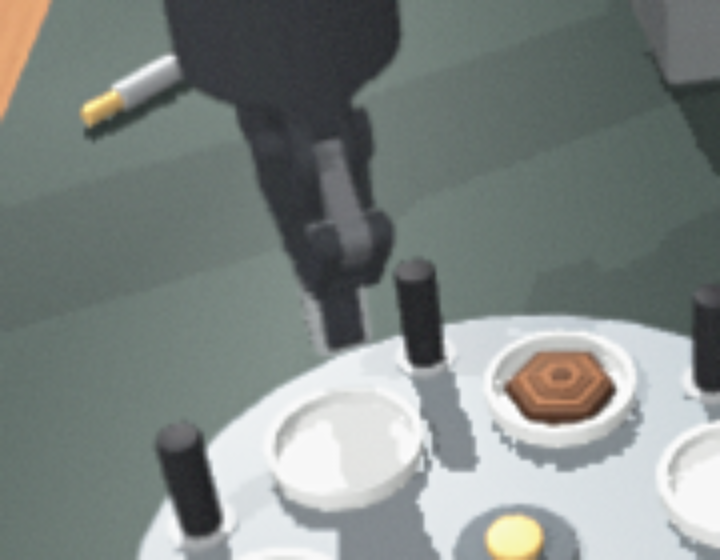

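The tip is now beside the peg, at about z 0.083. I'll start the push at roughly 45 mm/s.

Call:
{"name": "send_rows", "arguments": {
  "targets": [-0.001, 0, -0.007, 0, -0.01, 0, 1, 0, 0, -0.013, 0, 0.042, 0, 1, 0.001, 0, -0.019, 0, 0.094, 0, 1, 0.001, 0, -0.025, 0, 0.147, 0, 1, 0.001, 0, -0.031, 0, 0.199, 0, 1, 0.001, 0, -0.037, 0, 0.252, 0, 1, 0, 0, -0.043, 0, 0.304, 0, 1, -0.001, 0, -0.049, 0, 0.356, 0, 1, -0.001, 0, -0.049, 0, 0.356, 0, 1]
}}

```text
time_s: 6.12
tcp_pos: [0.5255, 0.0375, 0.0475]
eef_rot: [0.502, 0.498, -0.498, -0.502]
wrist_force: [-3.9, -0.4, 2.6]
opening: -0.004
```

```bash
python3 - <<'E'
from st import *
p=get_image("side"); plan()
cv2.imwrite("pics/c6.png",cv2.resize(p["image"][100:360,140:440],None,fx=2,fy=2))
E
```

```text
6.175 [0.5253 0.0375 0.0475] [-4.3 -0.2  1.6] ang 99.0 r 0.1141
99.0 [-0.  0. -0.] ry 0.001
96.0 [ 0.001 -0.    -0.006] ry 0.054
93.0 [ 0.001 -0.    -0.012] ry 0.106
90.0 [ 0.001 -0.    -0.018] ry 0.159
87.0 [ 0.001 -0.    -0.024] ry 0.211
84.0 [ 0.001 -0.    -0.03 ] ry 0.263
81.0 [ 0.    -0.    -0.036] ry 0.316
78.0 [-0.001 -0.    -0.042] ry 0.368
75.0 [-0.002  0.    -0.047] ry 0.42
72.0 [-0.004  0.    -0.053] ry 0.473
69.0 [-0.006  0.    -0.059] ry 0.525
66.0 [-0.008  0.    -0.064] ry 0.577
63.0 [-0.011  0.    -0.07 ] ry 0.63
60.0 [-0.013  0.    -0.075] ry 0.682
57.0 [-0.017  0.    -0.08 ] ry 0.735
```

View pics/c6.png

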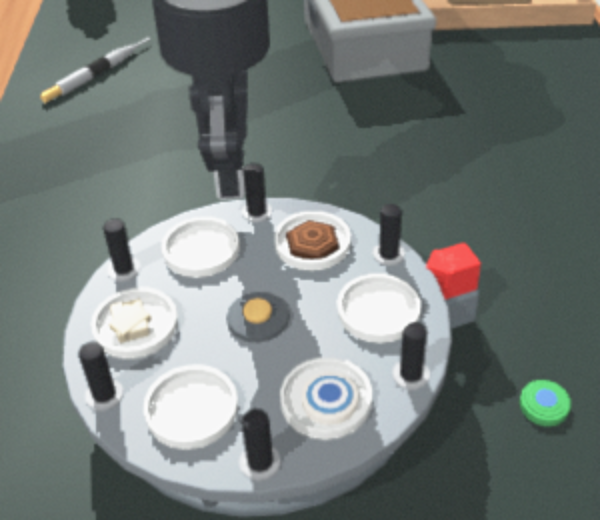

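The deck is turning with about 4 N at the peg, and both pieces are still in their dishes. I'll carry on past the crest.

Call:
{"name": "send_rows", "arguments": {
  "targets": [0.001, 0, -0.006, 0, 0.054, 0, 1, 0.001, 0, -0.012, 0, 0.106, 0, 1, 0.001, 0, -0.018, 0, 0.159, 0, 1, 0.001, 0, -0.024, 0, 0.211, 0, 1, 0.001, 0, -0.03, 0, 0.263, 0, 1, 0, 0, -0.036, 0, 0.316, 0, 1, -0.001, 0, -0.042, 0, 0.368, 0, 1, -0.002, 0, -0.047, 0, 0.42, 0, 1, -0.004, 0, -0.053, 0, 0.473, 0, 1, -0.006, 0, -0.059, 0, 0.525, 0, 1, -0.008, 0, -0.064, 0, 0.577, 0, 1, -0.008, 0, -0.064, 0, 0.577, 0, 1]
}}

```text
time_s: 7.68
tcp_pos: [0.5897, 0.0289, 0.0475]
eef_rot: [0.623, 0.335, -0.335, -0.623]
wrist_force: [1.2, -0.2, 0.0]
opening: 0.001
```

```bash
python3 - <<'E'
from st import *
p=get_image("side"); plan()
cv2.imwrite("pics/c7.png",cv2.resize(p["image"][100:360,140:440],None,fx=2,fy=2))
E
```

```text
7.725 [0.5894 0.029  0.0475] [-0.1  0.2 -1. ] ang 66.1 r 0.1139
66.0 [ 0.  0. -0.] ry 0.001
63.0 [ 0.001  0.    -0.006] ry 0.053
60.0 [ 0.001  0.    -0.012] ry 0.106
57.0 [ 0.002  0.    -0.018] ry 0.158
```

View pics/c7.png

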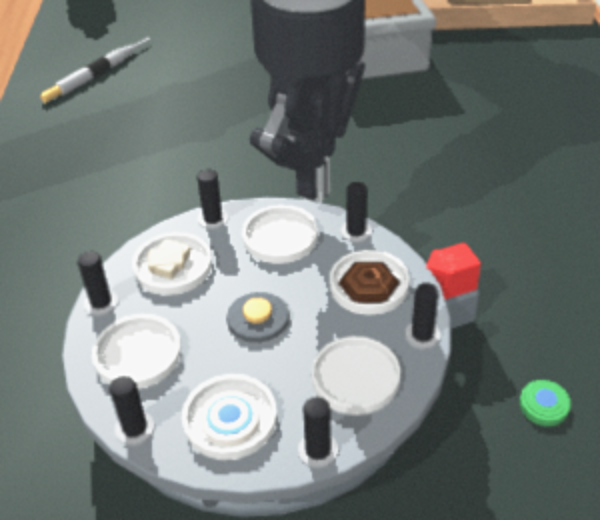

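The deck has run ahead of the finger into the detent, with no contact force. I'll back off, lift clear and check from above.

Call:
{"name": "send_rows", "arguments": {
  "targets": [0, 0, 0.005, 0, 0, 0, 1, 0, -0.01, 0.008, 0, 0, 0, 1, 0, -0.03, 0.008, 0, 0, 0, 1, 0, -0.06, 0.008, 0, 0, 0, 1, 0, -0.09, 0.008, 0, 0, 0, 1, 0, -0.12, 0.01, 0, 0, 0, 1, 0.02, -0.14, 0.04, 0, 0, 0, 1, 0.05, -0.15, 0.08, 0, 0, 0, 1, 0.08, -0.15, 0.12, 0, 0, 0, 1, 0.11, -0.15, 0.16, 0, 0, 0, 1, 0.13, -0.15, 0.18, 0, 0, 0, 1, 0.13, -0.15, 0.18, 0, 0, 0, 1]
}}

```text
time_s: 9.22
tcp_pos: [0.5095, 0.2399, 0.1977]
eef_rot: [-0.622, -0.337, 0.337, 0.622]
wrist_force: [0.3, -1.2, -1.2]
opening: 0.002
```

```bash
python3 - <<'E'
from h import *
p=get_image("top"); q=get_image("side"); s=arm.read_state(); print(s["time_s"],np.round(s["tcp_pos"],3),np.round(s["wrist_force"],1))
cv2.imwrite("pics/c8.png",np.hstack([p["image"][120:380,220:520],q["image"][100:360,140:440]]))
im=p["image"].astype(int); m=np.zeros(im.shape[:2],np.uint8)
for v in range(170,345):
    for u in range(280,465):
        if im[v,u].max()<90 and .095<world(p,(u,v))[2]<.115: m[v,u]=1
n,l,st,c=cv2.connectedComponentsWithStats(m)
for i in range(1,n):
    if st[i,4]>20:
        w=np.mean([world(p,(u,v)) for v,u in np.argwhere(l==i)],0); d=w[:2]-[.5432,-.0752]; print(w.round(3),np.degrees(np.arctan2(d[1],d[0])).round(1))
for P in(p,q):
    for t in("shell_plate","agate_chip"):
        for r in pinpoint(P,t)[:2]:
            w=world(P,r["at"],.062); d=w[:2]-[.5432,-.0752]; print(t,round(r["score"],2),w.round(3),np.hypot(*d).round(3),np.degrees(np.arctan2(d[1],d[0])).round(1))
E
```

```text
9.325 [0.511 0.236 0.198] [-0.3 -0.7 -0.5]
[ 0.654 -0.1    0.103] -12.9
[0.62  0.008 0.104] 47.5
[ 0.577 -0.184  0.103] -72.7
[0.51  0.033 0.105] 107.1
[ 0.466 -0.159  0.104] -132.6
[ 0.433 -0.05   0.104] 167.2
shell_plate 0.64 [ 0.624 -0.056  0.062] 0.084 13.4
agate_chip 0.71 [ 0.522 -0.161  0.062] 0.089 -103.9
agate_chip 0.62 [ 0.722 -0.116  0.062] 0.183 -12.8
shell_plate 0.78 [ 0.625 -0.052  0.062] 0.085 15.9
shell_plate 0.18 [ 0.547 -0.131  0.062] 0.056 -86.3
agate_chip 0.67 [ 0.727 -0.171  0.062] 0.207 -27.6
agate_chip 0.59 [ 0.528 -0.16   0.062] 0.086 -100.0
```

View pics/c8.png

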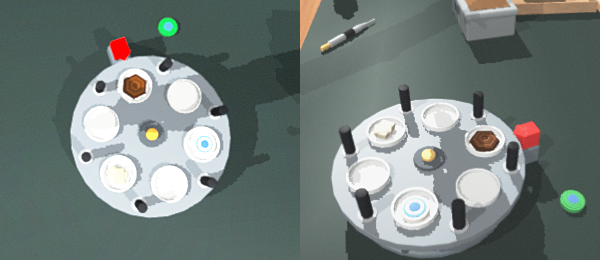

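The table is settled exactly one pitch on: the pegs are back on the 60° grid, the shell is at the pointer and the agate is in its dish. I'm handing in.

```bash
python3 -c "
from h import *
s=arm.read_state();print(s['time_s'],np.abs(s['joint_vel']).max().round(3))
print(ticket.sign_off())"
```

```text
9.525 0.005
the job is handed in; nothing more can be done
None
```

The index table is one position clockwise from where it started (−60°), with the shell plate's dish at the red pointer. I pushed one peg with the shut fingers until the detent took over, then backed off and lifted clear. The job was handed in at about 9.5 s.

**Last checks:**
- **Table:** all six pegs are within about 0.2° of the detent grid.
- **Shell plate:** it lies in its dish at 13–16° round the axis, and the pointer is at 17°. The difference is within detection error and the plate being loose in its dish.
- **Agate chip:** it lies in its dish at about −102°, where one position clockwise should put it. The green look-alike chip was left alone.
- **Robot:** it is well clear of the table and at rest. The highest force I read was about 5 N, during the push.

**One disagreement:** in the side camera's depth image the fingertip sat about 36 mm higher than the reported TCP height. A test nudge passed over the peg without touching it. I trusted the camera and went 34 mm lower before pushing. I did not find the cause.

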